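# Slide the ink test panel out of the drawdown bed and put it on the viewing stand

## Robot

A 6-joint arm with a two-finger parallel gripper is mounted at the origin on the work surface. World frame = base frame: x ahead of the robot, y to its left, z up, the work surface at z = 0. Lengths are in m, angles in rad, forces in N, time in s.
With the tool pointing down it reaches from about 0.4 to 0.825 m from the base axis. Payload 7 kg.
Tool frame: the origin (TCP) lies midway between the tips of the shut fingers; the grasp point (between the pads) lies 19 mm behind it; z points along the fingers, y is the line along which they close (so a half turn about z gives the same grasp; the last joint's range is limited). The gripper opens to 88 mm and grips with 3 to 60 N. Pads are 19 mm wide; open, the fingers measure 130 mm over their backs; the gripper's body (78 mm by 193 mm) begins 47 mm behind the grasp point.
Start: joints at [1.475, 0.359, 0.012, 0, -1.224, -0.288], TCP at [0.253, 0.626, 0.227] pointing down, gripper open.
Joint ranges: [-3.07, 3.07], [-1.43, 2.12], [-1.02, 1.25], [-3.03, 1.67], [-3.05, -0], [-3.03, 3.03]. Speed limits (rad/s): [2.39, 2.39, 3.01, 3.14, 3.14, 3.14].

## Interface

Orientations are given as a 3x3 rotation matrix whose columns are the frame's x, y, z axes.
In Python, from plant import * gives the robot as it stands.
- The arm moves only by the tool step_arm, never from a script. Its argument "deltas" is a list that holds one entry, the list of rows, each a list of 7 numbers: the turn, a rotation vector about the tool's x, y, z normalised to -1 to 1, where 1 is 0.12 rad, then the shift along the tool's x, y, z normalised to -1 to 1, where 1 is 40 mm, then the gripper command: -1 is fully open, 1 is shut, values between are in proportion. In form: [[[wx, wy, wz, tx, ty, tz, hand], ...]]. A call has 1 to 10 rows; each row shifts and turns the commanded pose from where the row before left it, along the tool's axes as they then stand; what a row does not reach is not made up. A row lasts 1/12 s, in which the tool goes at most 41.7 mm and 7.16 degrees, less where a joint would pass 70% of its speed; a pose out of reach is approached as far as the arm can. A call with a number of a shift or a turn outside -1 to 1 is refused whole. A call with a gripper value outside its range is refused whole. The fingers move at their own pace and stop on an object; the grip force is fixed at half the most. Time passes only in rows, so rows that do not move let the fingers close. It gives the time, the measured TCP pose, the force, the opening and the grip force at its end, in the units of the state.
- sense(): the state, without advancing time (a new reading comes with each control period).
- get_image(name): name is "side" or "top"; returns a dict with "frame" (400x640x3 uint8, red, green, blue), "K" (3x3 intrinsics, pixels), "k1" (the pictures are not rectified: a ray, as slopes to the right and down, at radius r is drawn at 1 + k1 r^2 times it, then the intrinsics apply), "R" (3x3) and "t" (3): a world point X has camera coordinates R X + t. Camera axes: x right, y down, z forward; pixel columns grow to the right and rows downward; lengths in m; the calibration is good to about 2 mm. A picture is of the moment at which its call begins. There is no depth.
- close_job(): hands the job in; it is judged then, once.
The state is a dict: "time_s": time; "joints": joint angles; "dq": joint speeds; "joint_torque": joint torques, N m; "position": TCP position; "ee_rot": TCP orientation; "force": force on the tool from outside, world axes, zero at the start; "moment": the same for the moment, N m; "opening": opening from 0.0 (shut) to 1.0 (fully open); "grip_force": force on a finger pad.
Only numpy, scipy, OpenCV 4.12 (cv2) and the standard library are available. Lean on these libraries where they do the work, as an engineer would, in place of code of your own. Each camera call takes 0.05 s, during which the arm holds its last target. There are 200 camera calls.

## Task

Press lightly on the thin glass ink panel and slide it out from under the red spring clip, along its channel, until about a third of it sticks out past the open front edge of the blue drawdown bed. Then pick the panel up by the part that sticks out and lay it lengthwise and centred on the narrow top of the viewing stand, its plain end pushed gently up against the orange back stop, and let go. The glass is thin, so press gently throughout and do not tip it, and leave the steel bar and the ink jars nearby where they stand.

Things in the scene. Friction and masses are not known exactly. Their poses are not given: they have to be found in the camera images.
- panel: thin white glass test panel, 130 long (its x) x 60 wide (y) x 3 mm thick, about 60 g; three dry colour swatches on the front (-x) half, plain rear (+x) half. Origin at the centre of its underside, z up. It lies flat in the bed's channel, friction about 0.15. The glass breaks if a finger presses it onto the bed with more than about 20 N, or if it meets the stand with more than 25 N.
- panel_front (a point): middle of the lower edge of the panel's front end (the end with the swatches), 65 mm in -x from the panel's origin
- panel_rear (a point): middle of the lower edge of the panel's plain rear end, 65 mm in +x from the panel's origin
- bed: fixed drawdown bed, blue casting with aluminium top, 190 long (its x) x 90 mm wide (y), origin at the centre of its underside on the table; its -x end is the open front. Channel floor 60 mm above the origin, 66 mm wide between side rails 3 mm high (level with the panel's top). A fence 12 mm high closes the rear at x = +85 mm; clip posts on it reach 43 mm above the floor.
- clip (a joint): lift of the red spring clip in m (0 = down, 2.5 mm when on the panel, up to 12 mm). Its foot, 40 mm wide, at x = +55 to +65 mm of the bed, presses the panel's rear end down with about 4.5 N until the panel is slid out from under it; a finger must press with some 8 to 15 N to drag the panel against it, or it slips. Clip top 18 mm above the channel floor; ahead of x = +50 mm the channel is open from above.
- bed_edge (a point): middle of the front edge of the channel floor, 95 mm in -x and 60 mm in +z from the bed's origin; past this edge there is nothing under the channel down to the table
- stand: fixed viewing stand: level grey rest 36 mm wide (its y), top 60 mm above the origin, from x = -62 mm to the stop, on a narrow pillar and a black base 140 x 90 x 10 mm. Origin at the centre of the underside, on the table. Orange back stop, 36 mm wide, 14 mm above the rest, its face at x = +60 mm looking to -x. The panel overlaps the rest by 12 mm on each side.
- stand_stop (a point): middle of the foot of the back stop's face, on the top of the rest: 60 mm in +x and 60 mm in +z from the stand's origin
- applicator: small steel bar, 85 x 26 x 22 mm, loose, origin at the centre of its underside
- ink_jar: ink jar with blue cap, 48 mm across, 55 mm tall, origin under its centre
- ink_jar2: ink jar with red cap, 48 mm across, 55 mm tall, origin under its centre
There are look-alikes about, which are no part of the job. Leave any brown or green look-alike of the panel alone.

How it is judged:
On the way, in this order (a step that is already met when the one before it is completed fails the run):
1. the panel's front end sticks out 28 to 62 mm past the bed's front edge, the panel still lying flat in the channel (x of panel_front in the frame of bed_edge between -0.062 and -0.028 m and angle between panel's own z axis and vertical below 0.04 rad and z of panel in the frame of bed between 0.057 and 0.063 m), for 0.2 s.
2. the panel is lifted clear of the bed by 20 mm or more (z of panel in the frame of bed above 0.08 m and contact force between panel and bed below 0.05 N), for 0.1 s.
At the end, for the whole second after the job is handed in: the panel lies flat on the rest of the viewing stand (underside within 3 mm of the rest's top, tilt under 0.04 rad), its plain rear end within 3 mm of the orange back stop, its centre within 8 mm of the stand's centre line, its length within 0.1 rad of the stand's, released and at rest (x of panel_rear in the frame of stand_stop between -0.003 and 0.002 m and y of panel in the frame of stand between -0.008 and 0.008 m and z of panel in the frame of stand between 0.057 and 0.063 m and angle between the x axis of panel and the x axis of stand, either way round below 0.1 rad and angle between panel's own z axis and vertical below 0.04 rad and linear speed of panel below 0.01 m/s and contact force between panel and the fingers below 0.01 N); the robot touches nothing.
It fails at once if the panel is pressed onto the bed too hard and the glass breaks: bed and clip together bear on it with more than 30 N (about 10 N at rest, the clip counted; a finger adds its own push) (contact force between panel and bed above 30 N).
It fails at once if the panel is pressed onto the stand or its stop with more than 25 N (the glass breaks) (contact force between panel and stand above 25 N).
It fails at once if the panel is tipped by more than 0.4 rad (angle between panel's own z axis and vertical above 0.4 rad).
It fails at once if the steel bar or an ink jar is moved by more than 30 mm (distance of any of applicator, ink_jar, ink_jar2 from where it was at the start of the episode above 0.03 m).
It also fails if it takes over 70 s, if anything falls off the work surface, if the arm or the gripper's body presses on something with over 40 N, if the wrist force passes 120 N, or if a joint passes its speed limit or range.

## Working session

There is one attempt and no reset: what is moved stays moved. The work goes in short steps, Python scripts to look and compute and a tool call to move; the robot and the scene stay as the last step left them, time stands still between calls to the robot, and variables do not carry over. Pictures are saved under pics/ and viewed, at most 12 in all, crops included, and the job is handed in when it is done.

Besides the shell and the picture viewer there is one more tool, called after "Request:" by a JSON object that holds its "op" and its "data". step_arm: Moves the arm, as the interface text tells. Its arguments: {"type":"object","properties":{"deltas":{"type":"array"}},"required":["deltas"]}

```bash
mkdir -p pics; ls
python3 - <<'E'
from plant import *
import cv2,numpy as np
for n in("side","top"):
    d=get_image(n); cv2.imwrite(f"pics/{n}0.png",d["frame"][:,:,::-1]); print(n,d["K"],d["k1"],d["R"],d["t"])
s=sense(); print(s["time_s"],s["position"],s["ee_rot"],s["force"],s["opening"])
E
```

```text
pics
side [[409.39338841   0.         316.52833535]
 [  0.         409.39338841 206.97951572]
 [  0.           0.           1.        ]] -0.07067330804755566 [[ 0.91121769 -0.41166478  0.0146433 ]
 [-0.19256098 -0.45711926 -0.86831   ]
 [ 0.36414638  0.7883997  -0.49580573]] [-0.50287974  0.17981499  0.53781891]
top [[391.33935935   0.         314.86716005]
 [  0.         391.33935935 200.71243827]
 [  0.           0.           1.        ]] -0.09583211266044782 [[ 0.02232393 -0.99944667  0.02465748]
 [-0.99938764 -0.02297374 -0.02639219]
 [ 0.02694406 -0.0240532  -0.99934752]] [0.02273257 0.53013151 0.9426304 ]
0.1 [0.25262114 0.62546818 0.22571843] [[ 9.27199598e-01 -3.74567359e-01 -4.46598663e-04]
 [-3.74567605e-01 -9.27198489e-01 -1.43949912e-03]
 [ 1.25103777e-04  1.50198439e-03 -9.99998864e-01]] [ 0.01437078  0.06152048 -1.13115896] 1.0006117800663208
```

View pics/top0.png

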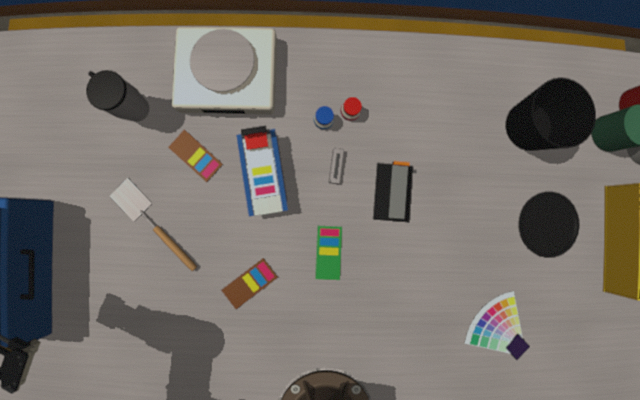

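View pics/side0.png

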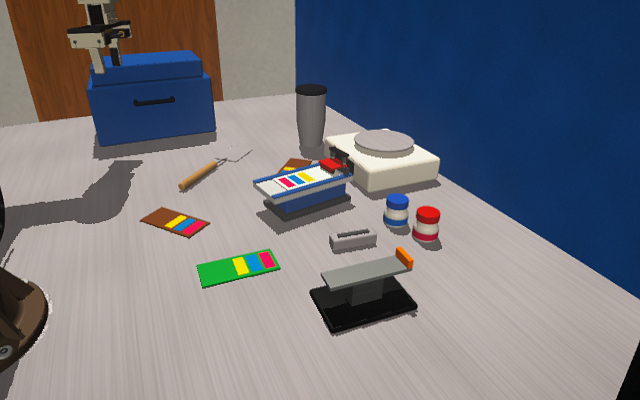

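The top view shows the bed at about (263,172), its front at row ~215 and the red clip at (257,142). The stand's rest is at (398,190) with the orange stop at (402,163). The bar is at (337,166) and the jars at (325,117) and (352,107). The side view agrees with this layout.

```bash
cat > h.py <<'E'
from plant import *
import cv2,numpy as np
def ray(d,uv):
    K=d["K"];dist=np.array([d["k1"],0,0,0,0.])
    p=cv2.undistortPoints(np.array(uv,float).reshape(-1,1,2),K,dist,None,None,(cv2.TERM_CRITERIA_COUNT|cv2.TERM_CRITERIA_EPS,50,1e-9)).reshape(-1,2)
    return -d["R"].T@d["t"], np.c_[p,np.ones(len(p))]@d["R"]
def onz(d,uv,z):
    c,r=ray(d,uv); return c+r*((z-c[2])/r[:,2])[:,None]
def proj(d,X):
    return cv2.projectPoints(np.array(X,float).reshape(-1,1,3),cv2.Rodrigues(d["R"])[0],d["t"],d["K"],np.array([d["k1"],0,0,0,0.]))[0].reshape(-1,2)
def mask(d,lo,hi,roi):
    h=cv2.cvtColor(d["frame"],cv2.COLOR_RGB2HSV);m=cv2.inRange(h,np.array(lo),np.array(hi))
    o=np.zeros_like(m);x0,y0,x1,y1=roi;o[y0:y1,x0:x1]=m[y0:y1,x0:x1];return o
def big(m):
    c=max(cv2.findContours(m,cv2.RETR_EXTERNAL,cv2.CHAIN_APPROX_NONE)[0],key=cv2.contourArea);return c.reshape(-1,2)
def rect(d,m,z):
    c=big(m);P=onz(d,c,z)[:,:2];return cv2.minAreaRect((P*1000).astype(np.float32)), len(c)
E
python3 - <<'E'
from h import *
d=get_image("top")
roi=(225,120,300,225)
for n,lo,hi,z in(("blue",(100,120,60),(120,255,255),.063),("white",(0,0,175),(180,40,255),.063)):
    m=mask(d,lo,hi,roi); print(n,rect(d,m,z))
for n,lo,hi in(("yel",(22,120,120),(35,255,255)),("cy",(90,120,120),(104,255,255)),("mag",(150,120,100),(172,255,255))):
    m=mask(d,lo,hi,(240,160,290,205)); print(n,rect(d,m,.063))
print("rest",rect(d,mask(d,(0,0,90),(180,40,170),(386,164,409,222)),.06))
print("orange",rect(d,mask(d,(5,150,120),(20,255,255),(380,155,420,172)),.074))
print("black",rect(d,mask(d,(0,0,0),(180,255,50),(365,155,420,230)),.01))
im=d["frame"][110:235,225:425,::-1]; cv2.imwrite("pics/c1.png",cv2.resize(im,None,fx=4,fy=4,interpolation=cv2.INTER_CUBIC))
s=get_image("side");im=s["frame"][130:335,240:440,::-1]; cv2.imwrite("pics/c2.png",cv2.resize(im,(585,600),interpolation=cv2.INTER_CUBIC))
E
```

```text
Traceback (most recent call last):
  File "h.py", line 17, in rect
    c=big(m);P=onz(d,c,z)[:,:2];return cv2.minAreaRect((P*1000).astype(np.float32)), len(c)
               ~~~^^^^^^^
  File "h.py", line 8, in onz
    c,r=ray(d,uv); return c+r*((z-c[2])/r[:,2])[:,None]
        ~~~^^^^^^
  File "h.py", line 5, in ray
    p=cv2.undistortPoints(np.array(uv,float).reshape(-1,1,2),K,dist,None,None,(cv2.TERM_CRITERIA_COUNT|cv2.TERM_CRITERIA_EPS,50,1e-9)).reshape(-1,2)
      ~~~~~~~~~~~~~~~~~~~^^^^^^^^^^^^^^^^^^^^^^^^^^^^^^^^^^^^^^^^^^^^^^^^^^^^^^^^^^^^^^^^^^^^^^^^^^^^^^^^^^^^^^^^^^^^^^^^^^^^^^^^^^^^^
cv2.error: OpenCV(4.12.0) /io/opencv/modules/calib3d/src/undistort.dispatch.cpp:393: error: (-215:Assertion failed) CV_IS_MAT(matP) && matP->rows == 3 && (matP->cols == 3 || matP->cols == 4) in function 'cvUndistortPointsInternal'
```

```bash
sed -i 's/cv2.undistortPoints(\(.*\),K,dist,None,None,/cv2.undistortPointsIter(\1,K,dist,np.eye(3),np.eye(3),/' h.py
python3 - <<'E'
from h import *
d=get_image("top")
roi=(225,120,300,225)
for n,lo,hi,z in(("blue",(100,120,60),(120,255,255),.063),("white",(0,0,175),(180,40,255),.063)):
    m=mask(d,lo,hi,roi); print(n,rect(d,m,z))
for n,lo,hi in(("yel",(22,120,120),(35,255,255)),("cy",(90,120,120),(104,255,255)),("mag",(150,120,100),(172,255,255))):
    m=mask(d,lo,hi,(240,160,290,205)); print(n,rect(d,m,.063))
print("rest",rect(d,mask(d,(0,0,90),(180,40,170),(386,164,409,222)),.06))
print("orange",rect(d,mask(d,(5,150,120),(20,255,255),(380,155,420,172)),.074))
print("black",rect(d,mask(d,(0,0,0),(180,255,50),(365,155,420,230)),.01))
im=d["frame"][110:235,225:425,::-1]; cv2.imwrite("pics/c1.png",cv2.resize(im,None,fx=4,fy=4,interpolation=cv2.INTER_CUBIC))
s=get_image("side");im=s["frame"][130:335,240:440,::-1]; cv2.imwrite("pics/c2.png",cv2.resize(im,(585,600),interpolation=cv2.INTER_CUBIC))
E
```

```text
blue (((597.2401123046875, 120.02580261230469), (186.1044158935547, 10.966501235961914), 10.934762954711914), 163)
white (((572.3956298828125, 156.0734405517578), (149.37887573242188, 61.911434173583984), 10.49803352355957), 176)
yel (((595.1472778320312, 159.55291748046875), (15.089207649230957, 42.835533142089844), 10.807320594787598), 46)
cy (((572.5442504882812, 155.36976623535156), (14.889640808105469, 42.259735107421875), 9.470345497131348), 44)
mag (((549.8616333007812, 150.92881774902344), (14.645906448364258, 42.334293365478516), 10.79133129119873), 45)
rest (((553.7099609375, -155.60501098632812), (35.548091888427734, 120.31897735595703), 86.714111328125), 128)
orange (((617.8423461914062, -158.6031036376953), (32.850440979003906, 7.705129146575928), 86.55477905273438), 32)
black (((554.3782958984375, -155.2574920654297), (87.1184310913086, 134.84832763671875), 86.7903060913086), 277)
```

View pics/c1.png

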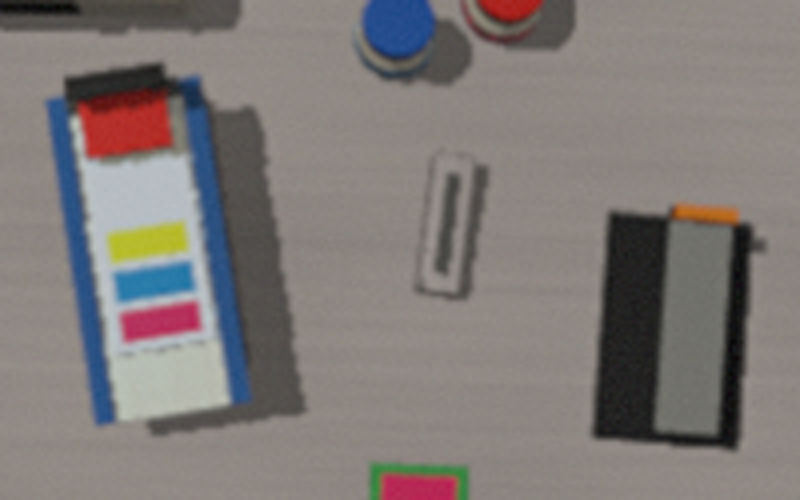

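View pics/c2.png

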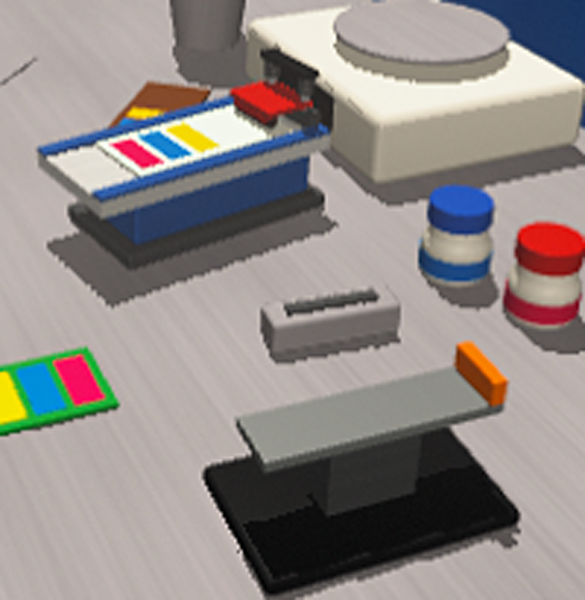

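The crops show the panel in the channel at a bed yaw of about 10.8°. Its front edge is at crop (167,346), about 38 mm inside the bed edge. The stand is yawed about -3.3°, with its stop at its far (+x) end. I'll turn the tool to the bed yaw, shut the fingers and go above the plain half.

Request:
{"op": "step_arm", "data": {"deltas": [[[0, 0, -0.955, 0, 0, 0, 1], [0, 0, -0.955, 0, 0, 0, 1], [0, 0, -0.955, 0, 0, 0, 1], [0, 0, -0.955, 0, 0, 0, 1], [0, 0, -0.955, 0, 0, 0, 1], [0, 0, 0, 0, 0, 0, 1], [0, 0, 0, 0, 0, 0, 1], [0, 0, 0, 0.4, 0.8, 0, 1], [0, 0, 0, 0.4, 0.8, 0, 1], [0, 0, 0, 0.4, 0.8, 0, 1]]]}}

```text
time_s: 1.08
position: [0.3181, 0.5398, 0.2261]
ee_rot: [[0.983, 0.185, -0.0], [0.185, -0.983, -0.001], [-0.0, 0.001, -1.0]]
force: [1.6, -0.4, -0.1]
opening: 0.301
grip_force: 0.0
```

Run:
```python
from h import *
s=sense();np.set_printoptions(precision=4,suppress=True)
print(s["time_s"],s["position"],s["ee_rot"],s["force"],s["opening"],s["joints"])
d=get_image("top")
# key points: panel front edge, bed edge, clip front face bottom
print(onz(d,[(266.75,196.5)],.063),onz(d,[(254.5,214.7),(283.8,211.2)],.06))
```

```text
1.0833 [0.3181 0.5398 0.2261] [[ 0.9827  0.1851 -0.0001]
 [ 0.1851 -0.9827 -0.0006]
 [-0.0002  0.0006 -1.    ]] [ 1.614  -0.3975 -0.0948] 0.30058525395894503 [ 1.3494  0.2804 -0.1015  0.0001 -1.1896  0.4076]
[[0.535 0.146 0.063]] [[0.4929 0.1732 0.06  ]
 [0.5024 0.1065 0.06  ]]
```

Request:
{"op": "step_arm", "data": {"deltas": [[[0, 0, 0, 0.43, 0.82, 0, 1], [0, 0, 0, 0.43, 0.82, 0, 1], [0, 0, 0, 0.43, 0.82, 0, 1], [0, 0, 0, 0.43, 0.82, 0, 1], [0, 0, 0, 0.43, 0.82, 0, 1], [0, 0, 0, 0.43, 0.82, 0, 1], [0, 0, 0, 0.43, 0.82, 0, 1], [0, 0, 0, 0.43, 0.82, 0, 1], [0, 0, 0, 0.43, 0.82, 0, 1], [0, 0, 0, 0.43, 0.82, 0, 1]]]}}

```text
time_s: 1.97
position: [0.5494, 0.2493, 0.2268]
ee_rot: [[0.983, 0.184, 0.0], [0.184, -0.983, 0.0], [0.0, -0.0, -1.0]]
force: [1.2, 1.0, 0.1]
opening: 0.004
grip_force: 0.0
```

Request:
{"op": "step_arm", "data": {"deltas": [[[0, 0, 0, 0.417, 0.8125, 0, 1], [0, 0, 0, 0.417, 0.8125, 0, 1], [0, 0, 0, 0.417, 0.8125, 0, 1], [0, 0, 0, 0, 0, 0.9, 1], [0, 0, 0, 0, 0, 0.9, 1], [0, 0, 0, 0, 0, 0.9, 1], [0, 0, 0, 0, 0, 0.5, 1], [0, 0, 0, 0, 0, 0, 1], [0, 0, 0, 0, 0, 0, 1], [0, 0, 0, 0, 0, 0, 1]]]}}

```text
time_s: 2.8
position: [0.6172, 0.165, 0.1003]
ee_rot: [[0.982, 0.187, 0.002], [0.187, -0.982, 0.001], [0.002, -0.0, -1.0]]
force: [-0.7, 0.1, 1.3]
opening: 0.001
grip_force: 0.0
```

Run:
```python
from h import *
s=sense();np.set_printoptions(precision=4,suppress=True)
print(s["time_s"],s["position"],s["ee_rot"],s["force"],s["opening"])
d=get_image("top");s=get_image("side")
a=cv2.resize(d["frame"][110:235,220:320,::-1],(480,600),interpolation=cv2.INTER_CUBIC)
b=cv2.resize(s["frame"][110:220,235:375,::-1],(320,251),interpolation=cv2.INTER_CUBIC)
c=np.zeros((600,800,3),np.uint8);c[:,:480]=a;c[:251,480:]=b;cv2.imwrite("pics/c3.png",c)
```

```text
2.8 [0.6172 0.165  0.1003] [[ 0.9823  0.1871  0.0022]
 [ 0.1871 -0.9823  0.0006]
 [ 0.0023 -0.0002 -1.    ]] [-0.6959  0.0613  1.3128] 0.0013821808397396697
```

View pics/c3.png

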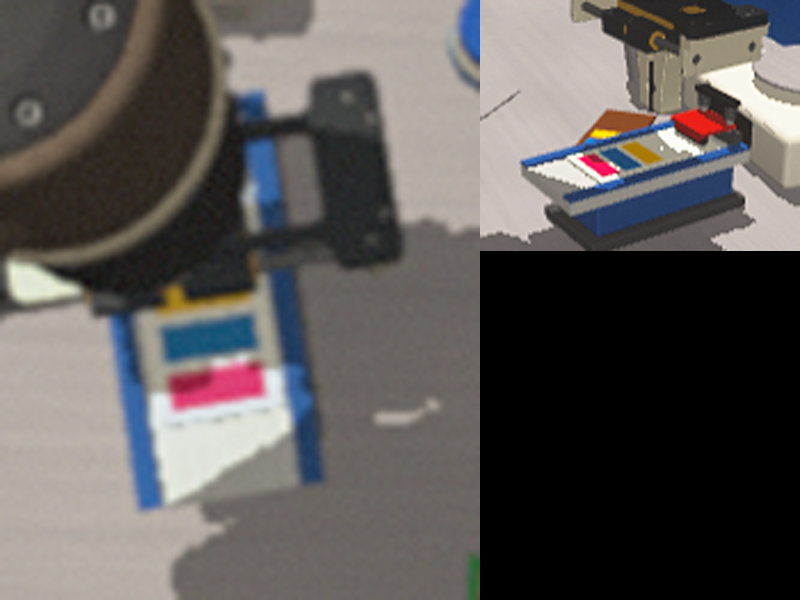

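The fingers hang over the plain part, between the yellow swatch and the red clip, and the channel ahead is clear. Next I'll descend in small steps.

Request:
{"op": "step_arm", "data": {"deltas": [[[0, 0, 0, 0, 0, 0.3, 1], [0, 0, 0, 0, 0, 0.3, 1], [0, 0, 0, 0, 0, 0.12, 1], [0, 0, 0, 0, 0, 0.05, 1], [0, 0, 0, 0, 0, 0, 1], [0, 0, 0, 0, 0, 0, 1], [0, 0, 0, 0, 0, 0, 1], [0, 0, 0, 0, 0, 0, 1]]]}}

```text
time_s: 3.57
position: [0.6163, 0.1646, 0.0682]
ee_rot: [[0.982, 0.188, 0.001], [0.188, -0.982, 0.0], [0.001, -0.0, -1.0]]
force: [0.5, 0.3, -1.1]
opening: 0.007
grip_force: 0.0
```

Request:
{"op": "step_arm", "data": {"deltas": [[[0, 0, 0, 0, 0, 0.025, 1], [0, 0, 0, 0, 0, 0.025, 1], [0, 0, 0, 0, 0, 0, 1], [0, 0, 0, 0, 0, 0, 1]]]}}

```text
time_s: 3.9
position: [0.616, 0.1644, 0.0657]
ee_rot: [[0.982, 0.188, -0.0], [0.188, -0.982, -0.0], [-0.0, -0.0, -1.0]]
force: [-0.5, -0.2, -0.1]
opening: 0.004
grip_force: 0.0
```

Request:
{"op": "step_arm", "data": {"deltas": [[[0, 0, 0, 0, 0, 0.025, 1], [0, 0, 0, 0, 0, 0.025, 1], [0, 0, 0, 0, 0, 0, 1], [0, 0, 0, 0, 0, 0, 1]]]}}

```text
time_s: 4.23
position: [0.616, 0.1644, 0.0637]
ee_rot: [[0.982, 0.188, -0.0], [0.188, -0.982, -0.0], [-0.0, 0.0, -1.0]]
force: [-0.5, 0.3, 0.4]
opening: 0.005
grip_force: 0.0
```

Request:
{"op": "step_arm", "data": {"deltas": [[[0, 0, 0, 0, 0, 0.02, 1], [0, 0, 0, 0, 0, 0, 1], [0, 0, 0, 0, 0, 0, 1]]]}}

```text
time_s: 4.48
position: [0.6163, 0.1645, 0.0634]
ee_rot: [[0.982, 0.188, 0.001], [0.188, -0.982, 0.0], [0.001, 0.0, -1.0]]
force: [-1.8, -0.9, 3.4]
opening: 0.007
grip_force: 1.8
```

Request:
{"op": "step_arm", "data": {"deltas": [[[0, 0, 0, 0, 0, 0.015, 1], [0, 0, 0, 0, 0, 0, 1], [0, 0, 0, 0, 0, 0, 1]]]}}

```text
time_s: 4.73
position: [0.6165, 0.1645, 0.0634]
ee_rot: [[0.982, 0.188, 0.001], [0.188, -0.982, 0.0], [0.001, -0.0, -1.0]]
force: [-1.5, -1.2, 7.3]
opening: 0.006
grip_force: 3.8
```

Request:
{"op": "step_arm", "data": {"deltas": [[[0, 0, 0, 0, 0, 0.015, 1], [0, 0, 0, 0, 0, 0, 1], [0, 0, 0, 0, 0, 0, 1], [0, 0, 0, 0, 0, 0, 1]]]}}

```text
time_s: 5.07
position: [0.6168, 0.1646, 0.0633]
ee_rot: [[0.982, 0.189, 0.002], [0.189, -0.982, 0.0], [0.002, -0.0, -1.0]]
force: [-1.5, 0.0, 11.9]
opening: 0.001
grip_force: 5.3
```

Request:
{"op": "step_arm", "data": {"deltas": [[[0, 0, 0, -0.08, 0, 0, 1], [0, 0, 0, -0.08, 0, 0, 1], [0, 0, 0, -0.08, 0, 0, 1], [0, 0, 0, -0.08, 0, 0, 1]]]}}

```text
time_s: 5.4
position: [0.6055, 0.163, 0.0633]
ee_rot: [[0.982, 0.189, 0.004], [0.189, -0.982, 0.002], [0.005, -0.001, -1.0]]
force: [2.3, 0.6, 6.1]
opening: 0.006
grip_force: 3.2
```

Request:
{"op": "step_arm", "data": {"deltas": [[[0, 0, 0, 0, 0, 0, 1], [0, 0, 0, 0, 0, 0, 1]]]}}

```text
time_s: 5.57
position: [0.6049, 0.1628, 0.0633]
ee_rot: [[0.982, 0.189, 0.003], [0.189, -0.982, 0.001], [0.004, -0.001, -1.0]]
force: [-0.4, 0.2, 8.2]
opening: 0.007
grip_force: 4.2
```

```bash
cat > mag.py <<'E'
from h import *
d=get_image("top");m=mask(d,(150,120,70),(172,255,255),(240,160,290,250))
r=rect(d,m,.063)[0]; print("top mag",r)
b=np.array([.4977,.1405]);u=np.array([np.cos(.188),np.sin(.188)])
print("front rel edge mm ~",(np.array(r[0])-1000*b)@u-14)
d=get_image("side");m=mask(d,(150,120,70),(172,255,255),(240,150,330,215));P=onz(d,big(m),.063)[:,:2]
print("side front rel edge",((cv2.minAreaRect((P*1000).astype(np.float32))[0])-1000*b)@u-14)
s=sense();print(s["position"],s["force"])
E
python3 mag.py
```

```text
top mag ((539.1359252929688, 149.05691528320312), (14.633068084716797, 42.72953414916992), 10.791800498962402)
front rel edge mm ~ 28.305064308713114
side front rel edge 31.361450695304093
[0.60495975 0.16281396 0.06330225] [-0.18460945  0.30387834  8.34421407]
```

Request:
{"op": "step_arm", "data": {"deltas": [[[0, 0, 0, -0.08, 0, 0.01, 1], [0, 0, 0, -0.08, 0, 0.005, 1], [0, 0, 0, -0.08, 0, 0, 1], [0, 0, 0, -0.08, 0, 0, 1], [0, 0, 0, -0.08, 0, 0, 1], [0, 0, 0, -0.08, 0, 0, 1]]]}}

```text
time_s: 6.17
position: [0.587, 0.1595, 0.0633]
ee_rot: [[0.982, 0.189, 0.005], [0.189, -0.982, 0.002], [0.005, -0.001, -1.0]]
force: [1.3, -0.1, 10.1]
opening: 0.003
grip_force: 5.1
```

```bash
python3 mag.py
```

```text
top mag ((521.6146240234375, 145.85137939453125), (14.990723609924316, 41.5596809387207), 10.781214714050293)
front rel edge mm ~ 10.493391506945198
side front rel edge 12.634770619823378
[0.58642835 0.15934059 0.06329729] [-1.00540676  0.45722031 11.8675052 ]
```

Request:
{"op": "step_arm", "data": {"deltas": [[[0, 0, 0, -0.08, 0, 0, 1], [0, 0, 0, -0.08, 0, 0, 1], [0, 0, 0, -0.08, 0, 0, 1], [0, 0, 0, -0.08, 0, 0, 1], [0, 0, 0, -0.08, 0, 0, 1], [0, 0, 0, -0.08, 0, 0, 1], [0, 0, 0, -0.08, 0, 0, 1], [0, 0, 0, -0.08, 0, 0, 1], [0, 0, 0, -0.08, 0, 0, 1]]]}}

```text
time_s: 7.02
position: [0.5588, 0.1542, 0.0633]
ee_rot: [[0.982, 0.189, 0.005], [0.189, -0.982, 0.002], [0.006, -0.001, -1.0]]
force: [1.0, 0.5, 9.5]
opening: 0.004
grip_force: 5.3
```

Request:
{"op": "step_arm", "data": {"deltas": [[[0, 0, 0, -0.08, 0, 0, 1], [0, 0, 0, -0.08, 0, 0, 1], [0, 0, 0, -0.08, 0, 0, 1], [0, 0, 0, -0.08, 0, 0, 1], [0, 0, 0, -0.08, 0, 0, 1], [0, 0, 0, -0.08, 0, 0, 1], [0, 0, 0, -0.08, 0, 0, 1], [0, 0, 0, -0.08, 0, 0, 1], [0, 0, 0, 0, 0, 0, 1]]]}}

```text
time_s: 7.77
position: [0.5331, 0.1493, 0.0633]
ee_rot: [[0.982, 0.189, 0.005], [0.189, -0.982, 0.002], [0.005, -0.001, -1.0]]
force: [-0.6, 1.1, 11.7]
opening: 0.005
grip_force: 6.4
```

```bash
python3 mag.py
```

```text
top mag ((467.79937744140625, 135.3274383544922), (14.583233833312988, 41.885677337646484), 10.77101993560791)
front rel edge mm ~ -44.34049662435595
side front rel edge -41.72738827086964
[0.53316209 0.14936862 0.06327718] [-0.74004894  0.72535346 14.06160345]
```

Request:
{"op": "step_arm", "data": {"deltas": [[[0, 0, 0, -0.08, 0, -0.005, 1], [0, 0, 0, -0.05, 0, -0.005, 1], [0, 0, 0, 0, 0, -0.02, 1], [0, 0, 0, 0, 0, -0.1, 1], [0, 0, 0, 0, 0, -0.8, 1], [0, 0, 0, 0, 0, -0.8, -1], [0, 0, 0, 0, 0, -0.8, -1], [0, 0, 0, 0, 0, 0, -1], [0, 0, 0, 0, 0, 0, -1]]]}}

```text
time_s: 8.62
position: [0.5269, 0.1478, 0.1643]
ee_rot: [[0.982, 0.188, 0.003], [0.188, -0.982, 0.002], [0.003, -0.002, -1.0]]
force: [-0.3, 0.1, -1.1]
opening: 0.245
grip_force: 0.0
```

```bash
python3 mag.py
python3 - <<'E'
from h import *
d=get_image("top");s=get_image("side")
a=cv2.resize(d["frame"][110:235,220:320,::-1],(480,600),interpolation=cv2.INTER_CUBIC)
b=cv2.resize(s["frame"][110:220,235:375,::-1],(320,251),interpolation=cv2.INTER_CUBIC)
c=np.zeros((600,800,3),np.uint8);c[:,:480]=a;c[:251,480:]=b;cv2.imwrite("pics/c4.png",c)
E
```

```text
top mag ((459.8861389160156, 135.46759033203125), (14.126590728759766, 39.59977340698242), 5.703001022338867)
front rel edge mm ~ -52.08811016191349
side front rel edge -48.76302336991738
[0.52542995 0.14695328 0.16171269] [ 0.00344301 -0.70462955 -0.45442184]
```

View pics/c4.png

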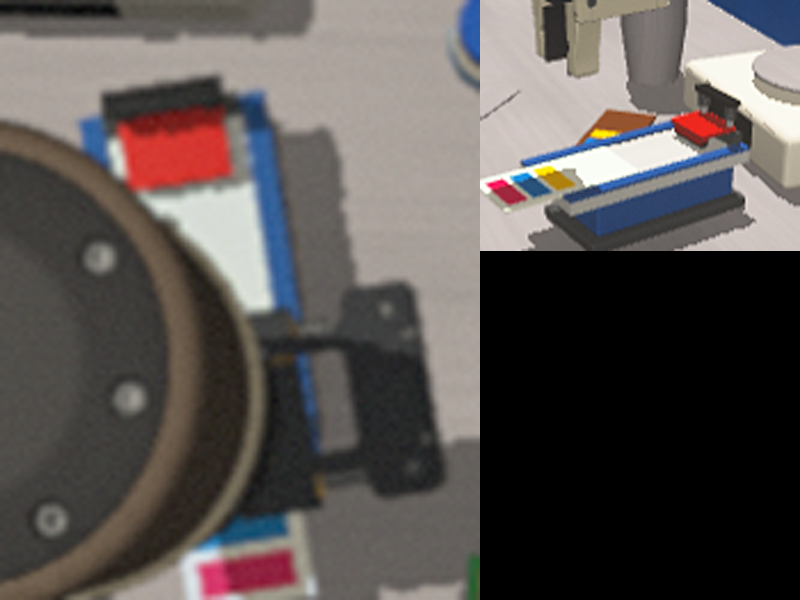

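The panel lies flat in the channel with its front about 48 mm past the edge, and the clip is down behind it. I'll move over the overhang with the fingers open.

Request:
{"op": "step_arm", "data": {"deltas": [[[0, 0, 0, -0.625, 0.02, 0, -1], [0, 0, 0, -0.625, 0, 0, -1], [0, 0, 0, 0, 0, 0, -1], [0, 0, 0, 0, 0, 0, -1], [0, 0, 0, 0, 0, 0, -1], [0, 0, 0, 0, 0, 0, -1], [0, 0, 0, 0, 0, 0, -1], [0, 0, 0, 0, 0, 0, -1], [0, 0, 0, 0, 0, 0, -1], [0, 0, 0, 0, 0, 0, -1]]]}}

```text
time_s: 9.65
position: [0.4773, 0.137, 0.1622]
ee_rot: [[0.982, 0.188, -0.0], [0.188, -0.982, -0.0], [-0.0, 0.0, -1.0]]
force: [-0.0, 0.4, -0.4]
opening: 1.001
grip_force: 0.0
```

Run:
```python
from h import *
s=get_image("side");d=get_image("top");print(sense()["position"])
m=mask(s,(150,120,70),(172,255,255),(220,150,330,225));P=onz(s,big(m),.063)[:,:2]
print("side mag",cv2.minAreaRect((P*1000).astype(np.float32)))
b=cv2.resize(s["frame"][110:230,200:360,::-1],(800,600),interpolation=cv2.INTER_CUBIC);cv2.imwrite("pics/c5.png",b)
```

```text
[0.47721107 0.1370275  0.16228308]
side mag ((460.54766845703125, 151.47747802734375), (13.42058277130127, 8.835136413574219), 7.655275821685791)
```

View pics/c5.png

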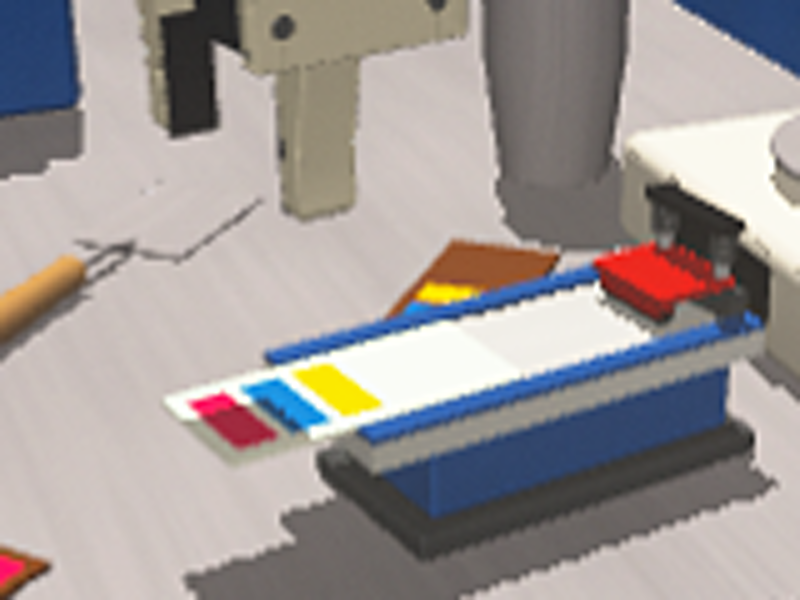

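The side view shows the swatch end sticking out, with the open fingers above it on either side. I'll descend and grip.

Request:
{"op": "step_arm", "data": {"deltas": [[[0, 0, 0, 0, 0, 0.74, -1], [0, 0, 0, 0, 0, 0.74, -1], [0, 0, 0, 0, 0, 0.5, -1], [0, 0, 0, 0, 0, 0.5, -1], [0, 0, 0, 0, 0, 0.3, -1], [0, 0, 0, 0, 0, 0.17, -1], [0, 0, 0, 0, 0, 0, -1], [0, 0, 0, 0, 0, 0, -1], [0, 0, 0, 0, 0, 0, -1]]]}}

```text
time_s: 10.5
position: [0.4778, 0.1375, 0.0453]
ee_rot: [[0.982, 0.188, 0.001], [0.188, -0.982, 0.001], [0.001, -0.001, -1.0]]
force: [-0.5, 0.1, -1.0]
opening: 0.995
grip_force: 0.0
```

Run:
```python
from h import *
s=get_image("side");d=get_image("top");q=sense();print(q["position"],q["force"])
P=np.array(q["position"])+[0,0,.019]
print(proj(s,P))
b=cv2.resize(s["frame"][110:230,200:360,::-1],(800,600),interpolation=cv2.INTER_CUBIC);cv2.imwrite("pics/c6.png",b)
```

```text
[0.4777862  0.13752331 0.04537593] [0.22729695 0.3815765  0.37499898]
[[252.67272077 190.9352785 ]]
```

View pics/c6.png

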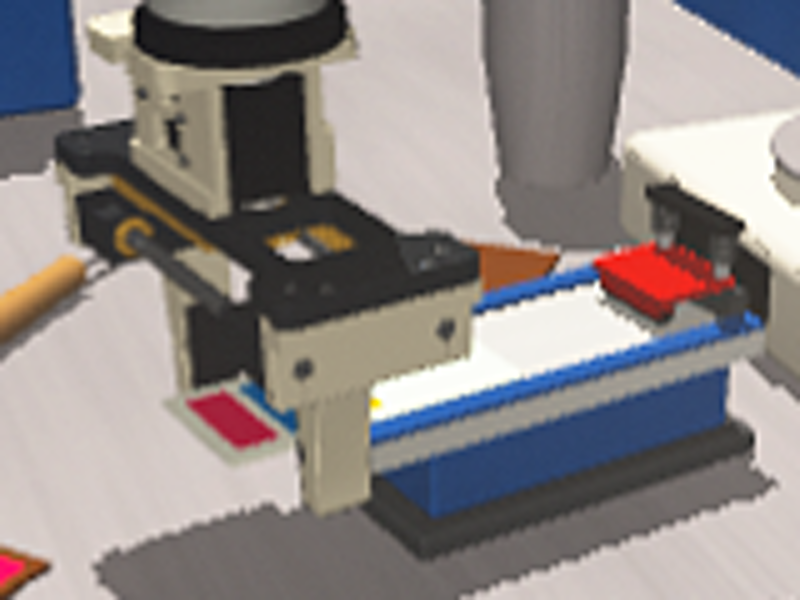

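The fingers straddle the overhang, magenta in front of them and the bed edge behind, and they are clear of the bed. Closing.

Request:
{"op": "step_arm", "data": {"deltas": [[[0, 0, 0, -0.06, 0, 0.02, -1], [0, 0, 0, 0, 0, 0, 1], [0, 0, 0, 0, 0, 0, 1], [0, 0, 0, 0, 0, 0, 1], [0, 0, 0, 0, 0, 0, 1], [0, 0, 0, 0, 0, 0, 1], [0, 0, 0, 0, 0, 0, 1], [0, 0, 0, 0, 0, 0, 1], [0, 0, 0, 0, 0, 0, 1], [0, 0, 0, 0, 0, 0, 1]]]}}

```text
time_s: 11.43
position: [0.4748, 0.1366, 0.0436]
ee_rot: [[0.982, 0.188, 0.0], [0.188, -0.982, -0.0], [0.0, 0.0, -1.0]]
force: [0.3, -0.1, 0.2]
opening: 0.674
grip_force: 30.0
```

Request:
{"op": "step_arm", "data": {"deltas": [[[0, 0, 0, 0, 0, -0.05, 1], [0, 0, 0, 0, 0, -0.1, 1], [0, 0, 0, 0, 0, -0.3, 1], [0, 0, 0, 0, 0, -0.3, 1], [0, 0, 0, 0, 0, -0.3, 1], [0, 0, 0, 0, 0, -0.3, 1], [0, 0, 0, 0, 0, -0.3, 1], [0, 0, 0, 0, 0, 0, 1], [0, 0, 0, 0, 0, 0, 1], [0, 0, 0, 0, 0, 0, 1]]]}}

```text
time_s: 12.27
position: [0.4744, 0.1364, 0.1091]
ee_rot: [[0.982, 0.188, -0.001], [0.188, -0.982, -0.0], [-0.001, -0.0, -1.0]]
force: [-0.8, 0.6, -0.5]
opening: 0.67
grip_force: 30.0
```

Run:
```python
from h import *
s=get_image("side");q=sense();print(q["position"],q["force"],q["opening"],q["grip_force"])
b=cv2.resize(s["frame"][110:230,200:360,::-1],(640,480),interpolation=cv2.INTER_CUBIC);cv2.imwrite("pics/c7.png",b)
```

```text
[0.47426212 0.13629321 0.10887603] [0.07936928 0.60195758 0.35006491] 0.6724448221170917 29.99167889356613
```

View pics/c7.png

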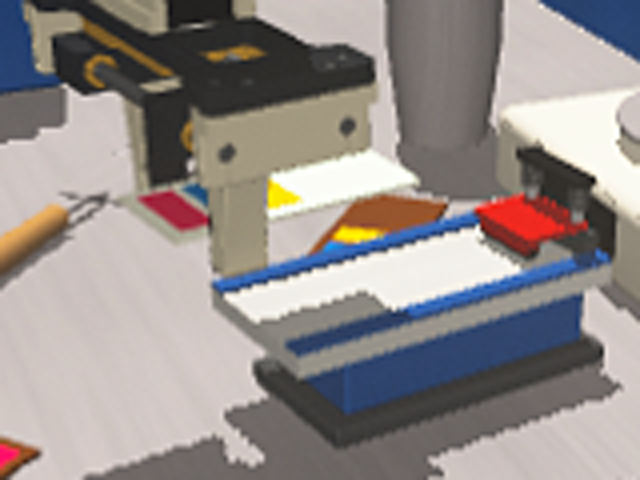

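The panel hangs level in the grip, lifted clear of the bed. I'll raise it, turn to the stand's yaw and carry it over.

Request:
{"op": "step_arm", "data": {"deltas": [[[0, 0, 0, 0, 0, -0.3, 1], [0, 0, 0, 0, 0, -0.4, 1], [0, 0, 0.343, 0, 0, -0.4, 1], [0, 0, 0.343, 0, 0, -0.3, 1], [0, 0, 0.343, 0, 0, -0.1, 1], [0, 0, 0.343, 0, 0, 0, 1], [0, 0, 0.343, 0, 0, 0, 1], [0, 0, 0.343, 0, 0, 0, 1], [0, 0, 0, 0, 0.2, 0, 1], [0, 0, 0, 0.05, 0.4, 0, 1]]]}}

```text
time_s: 13.15
position: [0.4751, 0.1127, 0.1688]
ee_rot: [[0.998, -0.055, -0.001], [-0.055, -0.998, -0.001], [-0.001, 0.001, -1.0]]
force: [0.6, -0.1, -0.6]
opening: 0.674
grip_force: 30.0
```

Request:
{"op": "step_arm", "data": {"deltas": [[[0, 0, 0, 0.09, 0.66, 0, 1], [0, 0, 0, 0.09, 0.66, 0, 1], [0, 0, 0, 0.09, 0.66, 0, 1], [0, 0, 0, 0.09, 0.66, 0, 1], [0, 0, 0, 0.09, 0.66, 0, 1], [0, 0, 0, 0.09, 0.66, 0, 1], [0, 0, 0, 0.09, 0.66, 0, 1], [0, 0, 0, 0.09, 0.66, 0, 1], [0, 0, 0, 0.09, 0.66, 0, 1], [0, 0, 0, 0.09, 0.6, 0, 1]]]}}

```text
time_s: 13.98
position: [0.4954, -0.1526, 0.1689]
ee_rot: [[0.998, -0.056, -0.001], [-0.056, -0.998, -0.0], [-0.001, 0.0, -1.0]]
force: [0.3, 0.5, -0.7]
opening: 0.671
grip_force: 30.0
```

Request:
{"op": "step_arm", "data": {"deltas": [[[0, 0, 0, 0, 0, 0, 1], [0, 0, 0, 0, 0, 0, 1], [0, 0, 0, 0, 0, 0, 1], [0, 0, 0, 0, 0, 0, 1]]]}}

```text
time_s: 14.32
position: [0.4959, -0.1504, 0.1693]
ee_rot: [[0.998, -0.057, -0.001], [-0.057, -0.998, 0.0], [-0.001, -0.0, -1.0]]
force: [-0.7, 0.3, 0.6]
opening: 0.672
grip_force: 30.0
```

Run:
```python
from h import *
np.set_printoptions(precision=4,suppress=True)
d=get_image("top");s=get_image("side");q=sense();p=np.array(q["position"]);print(p,q["ee_rot"],q["force"])
z=p[2]+.0194
m=mask(d,(0,0,175),(180,45,255),(360,130,440,240))
c=big(m);print("white",rect(d,m,z), len(c))
R=np.array(q["ee_rot"]); L=(onz(d,c,z)-p)@R
print("rear in tool x", np.percentile(L[:,0],[90,97,100]),"y",L[:,1].min(),L[:,1].max())
a=cv2.resize(d["frame"][120:240,360:440,::-1],(400,600),interpolation=cv2.INTER_CUBIC)
b=cv2.resize(s["frame"][180:330,270:430,::-1],(400,375),interpolation=cv2.INTER_CUBIC)
k=np.zeros((600,800,3),np.uint8);k[:,:400]=a;k[:375,400:]=b;cv2.imwrite("pics/c8.png",k)
```

```text
[ 0.4962 -0.15    0.1696] [[ 0.9984 -0.0563  0.    ]
 [-0.0563 -0.9984  0.0001]
 [ 0.     -0.0001 -1.    ]] [ 0.1513  0.1185 -0.2724]
white (((578.2876586914062, -156.04226684570312), (39.8172492980957, 63.40981674194336), 1.6791499853134155), 95) 95
rear in tool x [0.1016 0.1024 0.1028] y -0.029650475637021736 0.03176635376863805
```

View pics/c8.png

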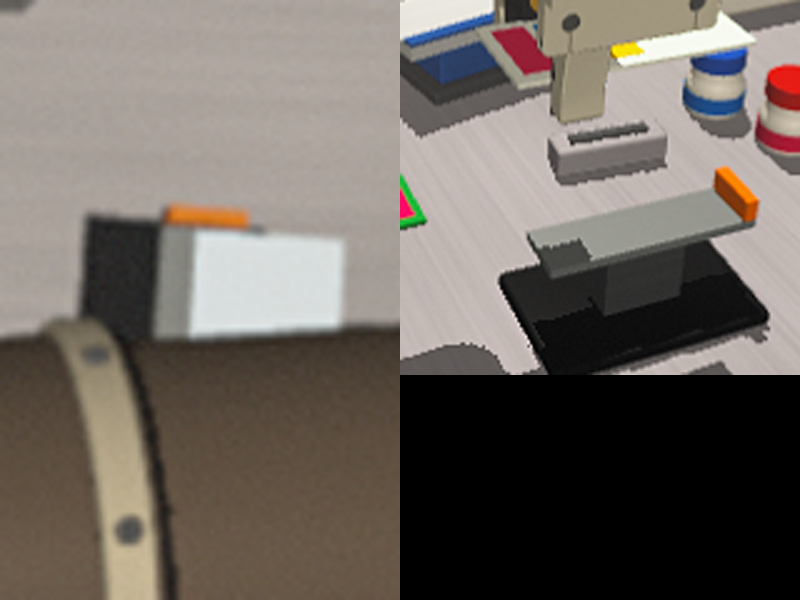

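The panel is level and about 16 mm short of the stop, with its rear 102.5 mm ahead of the TCP. Parallax makes it look shifted to the right in the top view. I'll lower it to just above the rest.

Request:
{"op": "step_arm", "data": {"deltas": [[[0, 0, 0, 0, 0.03, 0.3, 1], [0, 0, 0, 0, 0, 0.5, 1], [0, 0, 0, 0, 0, 0.5, 1], [0, 0, 0, 0, 0, 0.5, 1], [0, 0, 0, 0, 0, 0.5, 1], [0, 0, 0, 0, 0, 0.4, 1], [0, 0, 0, 0, 0, 0.2, 1], [0, 0, 0, 0, 0, 0.05, 1], [0, 0, 0, 0, 0, 0, 1], [0, 0, 0, 0, 0, 0, 1]]]}}

```text
time_s: 15.25
position: [0.4969, -0.1517, 0.0524]
ee_rot: [[0.998, -0.057, 0.001], [-0.057, -0.998, -0.0], [0.001, 0.0, -1.0]]
force: [0.1, 0.0, -0.6]
opening: 0.671
grip_force: 30.0
```

```bash
cat > rear.py <<'E'
from h import *
np.set_printoptions(precision=4,suppress=True)
d=get_image("top");s=get_image("side");q=sense();p=np.array(q["position"]);print(p,q["force"])
z=p[2]+.0194
m=mask(d,(0,0,175),(180,45,255),(360,130,440,240));print("white",rect(d,m,z))
L=(onz(d,big(m),z)-p)@np.array(q["ee_rot"]);print(np.percentile(L[:,0],[90,97,100]),L[:,1].min(),L[:,1].max())
print("orange",rect(d,mask(d,(5,150,100),(20,255,255),(380,150,420,175)),.074))
b=cv2.resize(s["frame"][210:310,300:430,::-1],(650,500),interpolation=cv2.INTER_CUBIC);cv2.imwrite("pics/c9.png",b)
E
python3 rear.py
```

```text
[ 0.497  -0.1518  0.0526] [-0.3468 -1.4018 -0.6135]
white (((577.2794189453125, -157.33302307128906), (41.2562255859375, 60.692195892333984), 1.4164588451385498), 82)
[0.1007 0.1013 0.1018] -0.02997759768134566 0.030477913229475326
orange (((617.906494140625, -157.53729248046875), (34.98590087890625, 7.705129146575928), 86.55477905273438), 32)
```

View pics/c9.png

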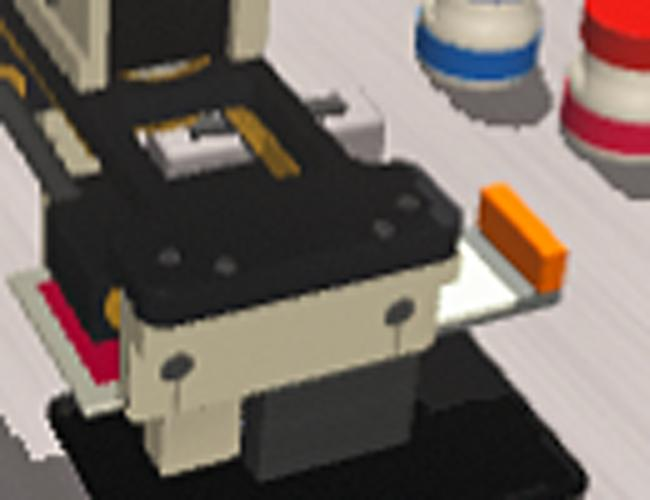

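The panel is about 9 mm above the rest and about 16 mm short of the stop, and looks centred. I'll lower it more and close the gap.

Request:
{"op": "step_arm", "data": {"deltas": [[[0, 0, 0, 0, 0, 0.06, 1], [0, 0, 0, 0, 0, 0.06, 1], [0, 0, 0, 0.1, 0, 0, 1], [0, 0, 0, 0.1, 0, 0, 1], [0, 0, 0, 0.07, 0, 0, 1], [0, 0, 0, 0, 0, 0, 1], [0, 0, 0, 0, 0, 0, 1], [0, 0, 0, 0, 0, 0, 1]]]}}

```text
time_s: 16.02
position: [0.5069, -0.1526, 0.0467]
ee_rot: [[0.998, -0.058, -0.0], [-0.058, -0.998, 0.0], [-0.0, -0.0, -1.0]]
force: [0.3, -0.3, -0.8]
opening: 0.675
grip_force: 30.0
```

Request:
{"op": "step_arm", "data": {"deltas": [[[0, 0, 0, 0.04, 0, 0, 1], [0, 0, 0, 0.02, 0, 0, 1], [0, 0, 0, 0, 0, 0, 1], [0, 0, 0, 0, 0, 0, 1]]]}}

```text
time_s: 16.35
position: [0.5094, -0.1527, 0.0468]
ee_rot: [[0.998, -0.058, -0.0], [-0.058, -0.998, -0.0], [-0.0, 0.0, -1.0]]
force: [-1.1, 0.3, -1.2]
opening: 0.669
grip_force: 30.0
```

```bash
python3 rear.py
```

```text
[ 0.5093 -0.1527  0.0468] [ 0.0103 -0.7942 -0.7077]
white (((593.8749389648438, -157.34300231933594), (32.30814743041992, 58.820735931396484), 1.6408569812774658), 73)
[0.1008 0.1017 0.1021] -0.02983223107791592 0.02968361815741249
orange (((617.906494140625, -157.53729248046875), (34.98590087890625, 7.705129146575928), 86.55477905273438), 32)
```

Small steps until the stop is felt.

Request:
{"op": "step_arm", "data": {"deltas": [[[0, 0, 0, 0.03, 0, 0, 1], [0, 0, 0, 0.02, 0, 0, 1], [0, 0, 0, 0, 0, 0, 1], [0, 0, 0, 0, 0, 0, 1]]]}}

```text
time_s: 16.78
position: [0.5114, -0.1528, 0.0467]
ee_rot: [[0.998, -0.058, -0.0], [-0.058, -0.998, -0.0], [-0.0, 0.0, -1.0]]
force: [0.0, -0.8, -0.4]
opening: 0.669
grip_force: 30.0
```

Request:
{"op": "step_arm", "data": {"deltas": [[[0, 0, 0, 0.02, 0, 0, 1], [0, 0, 0, 0, 0, 0, 1], [0, 0, 0, 0, 0, 0, 1]]]}}

```text
time_s: 17.03
position: [0.5122, -0.1528, 0.0467]
ee_rot: [[0.998, -0.058, -0.0], [-0.058, -0.998, -0.0], [-0.0, 0.0, -1.0]]
force: [-0.1, 0.6, -0.2]
opening: 0.67
grip_force: 30.0
```

Request:
{"op": "step_arm", "data": {"deltas": [[[0, 0, 0, 0.02, 0, 0, 1], [0, 0, 0, 0, 0, 0, 1], [0, 0, 0, 0, 0, 0, 1]]]}}

```text
time_s: 17.28
position: [0.513, -0.1529, 0.0468]
ee_rot: [[0.998, -0.058, 0.0], [-0.058, -0.998, -0.0], [0.0, 0.0, -1.0]]
force: [-0.4, -0.2, -0.2]
opening: 0.673
grip_force: 30.0
```

Request:
{"op": "step_arm", "data": {"deltas": [[[0, 0, 0, 0.02, 0, 0, 1], [0, 0, 0, 0, 0, 0, 1], [0, 0, 0, 0, 0, 0, 1]]]}}

```text
time_s: 17.53
position: [0.5136, -0.1529, 0.0467]
ee_rot: [[0.998, -0.058, -0.0], [-0.058, -0.998, 0.0], [-0.0, 0.0, -1.0]]
force: [-0.6, 0.2, -1.1]
opening: 0.67
grip_force: 30.0
```

Request:
{"op": "step_arm", "data": {"deltas": [[[0, 0, 0, 0.015, 0, 0, 1], [0, 0, 0, 0, 0, 0, 1], [0, 0, 0, 0, 0, 0, 1]]]}}

```text
time_s: 17.78
position: [0.5137, -0.153, 0.0465]
ee_rot: [[0.998, -0.058, -0.001], [-0.058, -0.998, 0.0], [-0.001, -0.0, -1.0]]
force: [-2.7, -0.0, 0.5]
opening: 0.671
grip_force: 30.0
```

Request:
{"op": "step_arm", "data": {"deltas": [[[0, 0, 0, 0.015, 0, 0, 1], [0, 0, 0, 0, 0, 0, 1], [0, 0, 0, 0, 0, 0, 1]]]}}

```text
time_s: 18.03
position: [0.5138, -0.153, 0.0463]
ee_rot: [[0.998, -0.058, -0.002], [-0.058, -0.998, 0.0], [-0.002, -0.0, -1.0]]
force: [-5.1, 1.2, 0.0]
opening: 0.673
grip_force: 30.0
```

The stop is touched at TCP x ≈ 0.5136. I'll ease back and lower.

Request:
{"op": "step_arm", "data": {"deltas": [[[0, 0, 0, -0.033, 0, 0, 1], [0, 0, 0, 0, 0, 0.025, 1], [0, 0, 0, 0, 0, 0.025, 1], [0, 0, 0, 0, 0, 0, 1], [0, 0, 0, 0, 0, 0, 1]]]}}

```text
time_s: 18.45
position: [0.5138, -0.1529, 0.0447]
ee_rot: [[0.998, -0.058, 0.0], [-0.058, -0.998, -0.0], [0.0, 0.0, -1.0]]
force: [-2.3, -0.3, -0.4]
opening: 0.673
grip_force: 30.0
```

Request:
{"op": "step_arm", "data": {"deltas": [[[0, 0, 0, 0, 0, 0.015, 1], [0, 0, 0, 0, 0, 0, 1], [0, 0, 0, 0, 0, 0, 1]]]}}

```text
time_s: 18.7
position: [0.5137, -0.153, 0.0442]
ee_rot: [[0.998, -0.058, 0.0], [-0.058, -0.998, -0.0], [0.0, -0.0, -1.0]]
force: [-2.6, 0.3, -0.2]
opening: 0.673
grip_force: 30.0
```

Request:
{"op": "step_arm", "data": {"deltas": [[[0, 0, 0, 0, 0, 0.015, 1], [0, 0, 0, 0, 0, 0, 1], [0, 0, 0, 0, 0, 0, 1]]]}}

```text
time_s: 18.95
position: [0.5137, -0.1529, 0.0436]
ee_rot: [[0.998, -0.058, 0.0], [-0.058, -0.998, -0.0], [0.0, 0.0, -1.0]]
force: [-2.9, -0.2, -0.2]
opening: 0.671
grip_force: 30.0
```

Request:
{"op": "step_arm", "data": {"deltas": [[[0, 0, 0, -0.01, 0, 0.01, 1], [0, 0, 0, 0, 0, 0, 1], [0, 0, 0, 0, 0, 0, 1]]]}}

```text
time_s: 19.2
position: [0.5137, -0.1529, 0.0436]
ee_rot: [[0.998, -0.057, 0.001], [-0.057, -0.998, -0.0], [0.001, 0.0, -1.0]]
force: [-1.9, 0.2, 4.2]
opening: 0.673
grip_force: 30.0
```

Request:
{"op": "step_arm", "data": {"deltas": [[[0, 0, 0, 0, 0, 0.012, 1], [0, 0, 0, 0, 0, 0, 1], [0, 0, 0, 0, 0, 0, 1]]]}}

```text
time_s: 19.45
position: [0.5138, -0.153, 0.0435]
ee_rot: [[0.998, -0.057, 0.001], [-0.057, -0.998, -0.0], [0.001, 0.0, -1.0]]
force: [-4.3, 0.9, 8.9]
opening: 0.673
grip_force: 30.0
```

Request:
{"op": "step_arm", "data": {"deltas": [[[0, 0, 0, 0, 0, 0.012, 1], [0, 0, 0, 0, 0, 0, 1], [0, 0, 0, 0, 0, 0, 1]]]}}

```text
time_s: 19.7
position: [0.5138, -0.153, 0.0435]
ee_rot: [[0.998, -0.057, 0.001], [-0.057, -0.998, -0.0], [0.001, 0.0, -1.0]]
force: [-5.8, 0.5, 13.2]
opening: 0.677
grip_force: 30.0
```

The panel is on the rest. I'll ease the push and open.

Request:
{"op": "step_arm", "data": {"deltas": [[[0, 0, 0, 0, 0, -0.02, 1], [0, 0, 0, -0.005, 0, -0.01, 1], [0, 0, 0, 0, 0, 0, 1], [0, 0, 0, 0, 0, 0, -1], [0, 0, 0, 0, 0, 0, -1], [0, 0, 0, 0, 0, 0, -1], [0, 0, 0, 0, 0, 0, -1], [0, 0, 0, 0, 0, 0, -1], [0, 0, 0, 0, 0, 0, -1], [0, 0, 0, 0, 0, 0, -1]]]}}

```text
time_s: 20.53
position: [0.513, -0.1529, 0.0434]
ee_rot: [[0.998, -0.058, 0.0], [-0.058, -0.998, -0.0], [0.0, 0.0, -1.0]]
force: [1.4, -0.2, 0.0]
opening: 0.997
grip_force: 0.0
```

Request:
{"op": "step_arm", "data": {"deltas": [[[0, 0, 0, 0, 0, -0.1, -1], [0, 0, 0, 0, 0, -0.3, -1], [0, 0, 0, 0, 0, -0.6, -1], [0, 0, 0, 0, 0, -0.8, -1], [0, 0, 0, 0, 0, -0.8, -1], [0, 0, 0, 0, 0, -0.6, -1], [0, 0, 0, -0.8, 0, 0, -1], [0, 0, 0, -0.8, 0, 0, -1], [0, 0, 0, 0, 0, 0, -1], [0, 0, 0, 0, 0, 0, -1]]]}}

```text
time_s: 21.37
position: [0.448, -0.1492, 0.1724]
ee_rot: [[0.998, -0.058, 0.002], [-0.058, -0.998, 0.0], [0.002, -0.0, -1.0]]
force: [0.9, -0.4, 0.3]
opening: 1.001
grip_force: 0.0
```

Run:
```python
from h import *
np.set_printoptions(precision=4,suppress=True)
d=get_image("top");s=get_image("side");q=sense();print(q["position"],q["force"],q["opening"])
m=mask(d,(0,0,175),(180,45,255),(360,130,440,200));print("white",rect(d,m,.063))
a=cv2.resize(d["frame"][140:240,360:440,::-1],(400,500),interpolation=cv2.INTER_CUBIC)
b=cv2.resize(s["frame"][220:320,300:430,::-1],(400,308),interpolation=cv2.INTER_CUBIC)
k=np.zeros((500,800,3),np.uint8);k[:,:400]=a;k[:308,400:]=b;cv2.imwrite("pics/c10.png",k)
```

```text
[ 0.4496 -0.1492  0.172 ] [ 0.6904 -0.9242 -0.0805] 1.000608895178474
white (((574.8431396484375, -156.69342041015625), (60.293033599853516, 80.90943145751953), 87.73078918457031), 150)
```

View pics/c10.png

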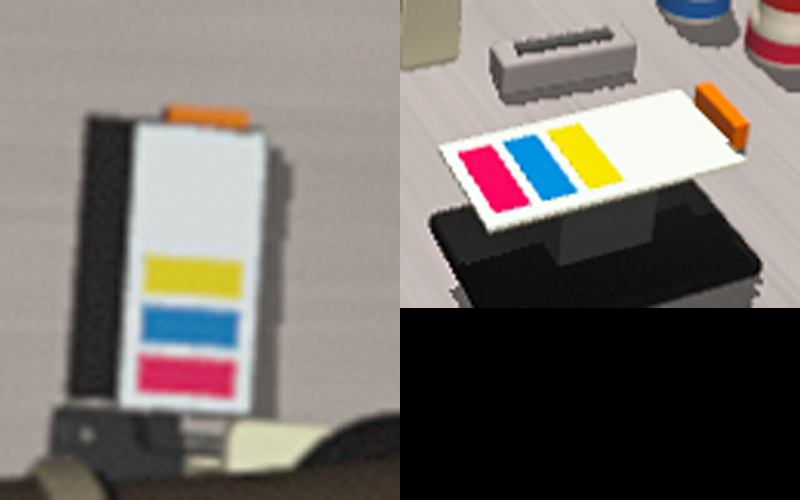

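The panel lies flat and centred, its plain end against the stop, with the fingers well clear. Handing in.

```bash
python3 -c "
from plant import *
print(close_job())"
```

```text
the job is handed in; nothing more can be done
None
```

I handed the job in at about 21 s of the 70 s allowed; no verdict came back. The last pictures show the panel flat and centred on the viewing stand, its plain end against the orange stop, the gripper clear and the bar and jars where they were.

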